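Lock the power supply's cover

TASK

The cover on top of the radio's power supply is held by two slotted cam locks, and one of them is still open. Take the flat-blade key from the wooden tool holder, set its blade in the slot of the open lock and turn it clockwise, a quarter turn, until you feel it reach its stop, without forcing it. Then stand the key back upright in an empty hole of the holder, all the way down, and leave the other lock and everything else as they are.

Things in the scene. Friction and masses are not known exactly. Their poses are not given: they have to be found in the camera images.
- key: Flat-blade key, 110 mm long, about 90 g, standing blade down in one of the holder's holes, turned up to 0.4 rad. Origin: centre of the blade's tip edge; z up along the key. Steel blade 16 mm wide (along x), 3.5 mm thick (along y), 16 mm tall, its last 3 to 4 mm tapered to 2 mm; same either way round. Round shank 12 mm across up to 45 mm; collar 34 mm across from 45 to 50 mm, resting on the holder's top.
- key_handle (a point): Middle of the key's black flat handle, 80 mm above the blade's tip, same axes as the key. The handle reaches from 50 to 110 mm above the tip, 30 mm wide (along x) and 18 mm thick (along y): grip it across the 18 mm.
- nut_driver: The other tool in the holder, to be left there: round black handle 24 mm across and 100 mm long overall, with the same collar at 45 to 50 mm. Origin: centre of its lower end.
- holder: Wooden block 64 (x) by 130 (y) by 55 mm (z), fixed to the desk. Origin: centre of its underside.
- holder_hole0 (a point): Centre of the mouth of the hole at the -y end of the holder, on its top face, 55 mm above the desk. Round hole 22 mm across, right through the block, 31 mm from the block's middle.
- holder_hole1 (a point): The same for the hole at the +y end of the holder.
- psu: The power supply, a black case 200 (x) by 270 (y) by 72 mm high, fixed to the desk, with an aluminium cover plate 110 by 210 mm on top, whose upper face is 76 mm above the desk. Its two cam locks stand on the cover, 70 mm either side of its middle along the case's y. Origin: centre of the underside.
- slot_open (a point): Middle of the open lock's slot at its mouth, 9 mm above the cover; z up, x along the slot. Slot 21 mm long, 5.5 mm wide, 6.5 mm deep, closed ends, in a steel head 31 mm across, inside a collar 43 mm across standing 1 mm above the head. It lies roughly along the case's x, the shut lock's along y. The blade has 0.13 rad free play before it drives the head, which stays where left.
- cam_open (a joint): Angle of the open lock's head in its collar, rad: 0 to 0.25 at the start, grows as it is turned clockwise seen from above; hard stop (fully locked, slot along the case's y) at 1.55. Turning takes 0.055 N m at first, 0.08 near the end. Head and collar sit in a rubber bush that gives 0.033 rad per 0.1 N m and springs back, so the stop is felt as a steady rise; over about 0.2 N m is forcing it.
- slot_shut (a point): The same point of the other lock, which is already fully locked. Which lock is at which end of the cover varies.
- cam_shut (a joint): Angle of the other lock's head, rad, about 1.55 = locked. Leave it.
- mug: White mug, 76 mm across, 90 mm high. Origin: centre of its underside.
- battery: Grey battery block 70 by 45 by 59 mm. Origin: centre of its underside.
- meter: Grey hand-held multimeter lying flat, 150 by 78 by 42 mm. Origin: centre of its underside.
- adapter: Small steel plug adapter standing on end, 22 mm across, 34 mm high. Origin: centre of its underside.
Not all that is in view belongs to the job. What is shaped like the nut_driver but blue is not meant. What is shaped like the key but purple is not meant.

How it is judged (in metres and radians):
On the way, in this order (a step that is already met when the one before it is completed fails the run):
1. the key's blade is down in the open lock's slot (z of key in the frame of slot_open below -0.004 m and horizontal distance between key and slot_open below 0.005 m), for 0.1 s.
2. the open lock has been turned to its stop with the key's blade in its slot (value of joint cam_open above 1.53 rad and z of key in the frame of slot_open below -0.003 m and horizontal distance between key and slot_open below 0.006 m), for 0.1 s.
At the end, for the whole second after the job is handed in: Both locks are at their stops (head angles above 1.53 rad; the stop is at 1.55), the key stands upright (within 0.12 rad) and at rest in a hole of the holder with its collar down on the block (tip lower than 15 mm above the desk), and the nut driver still stands in its own hole (value of joint each of cam_open, cam_shut above 1.53 rad and (horizontal distance between key and holder_hole0 below 0.008 m or horizontal distance between key and holder_hole1 below 0.008 m) and height (world z) of each of key, nut_driver below 0.015 m and angle between key's own z axis and vertical below 0.12 rad and linear speed of key below 0.02 m/s and (horizontal distance between nut_driver and holder_hole0 below 0.008 m or horizontal distance between nut_driver and holder_hole1 below 0.008 m)); the robot touches nothing.
It fails at once if the key presses or twists the open lock with more than 40 N in all (about 0.25 N m) (contact force between key and lock_open above 40 N).
It fails at once if the key presses on the power supply's case or cover with more than 25 N (contact force between key and psu above 25 N).
It fails at once if the robot itself touches the open lock (contact force between any of the fingers, the arm and lock_open above 1 N).
It fails at once if the other lock is touched with more than 5 N (contact force between anything else and lock_shut above 5 N).
It fails at once if another thing on the desk is moved by more than 15 mm (distance of any of nut_driver, mug, battery, meter, adapter from where it was at the start of the episode above 0.015 m).
It also fails if it takes over 70 s, if anything falls off the work surface, if the arm or the gripper's body presses on something with over 40 N, if the wrist force passes 120 N, or if a joint passes its speed limit or range.

ROBOT

A 6-joint arm with a two-finger parallel gripper is mounted at the origin on the work surface. World frame = base frame: x ahead of the robot, y to its left, z up, the work surface at z = 0. Lengths are in m, angles in degrees, forces in N, time in s.
With the tool pointing down it reaches from about 0.4 to 0.825 m from the base axis. Payload 7 kg.
Tool frame: the origin (TCP) lies at the very end of the fingers, on their centre line; the grasp point (between the pads) lies 19 mm behind it (ctrl.pinch_z is the distance from the TCP to the grasp point, in m); z points along the fingers, x is the direction in which the jaws open and shut, and the axes are right-handed (so a half turn about z gives the same grasp; the last joint's range is limited). The gripper opens to 88 mm and grips with 3 to 60 N. Pads are 19 mm wide; open, the fingers measure 130 mm over their backs; the gripper's body (78 mm by 193 mm) begins 47 mm behind the grasp point.
Start: joints at [-59.811, 20.546, 0.682, 0, -70.136, -16.507], TCP at [0.16, -0.656, 0.202] pointing down, gripper open.
Joint ranges: [-176.03, 176.03], [-82.01, 121.73], [-58.28, 71.71], [-173.87, 95.51], [-174.79, -0.11], [-173.66, 173.66]. Speed limits (degrees/s): [136.94, 136.94, 172.46, 180, 180, 180].

INTERFACE

Orientations are given as [roll, pitch, yaw] about the fixed x, y, z axes, in that order (R = Rz(yaw) Ry(pitch) Rx(roll)).
In Python, from plant import ctrl gives the robot as it stands.
- The arm moves only by the tool carry_out, never from a script. Its argument "increments" is a list of rows, each a list of 7 numbers: the turn, a rotation vector about the world's x, y, z in degrees, then the shift along the world's x, y, z in mm, then the closure, from 0 (fully open) to 1 (shut). In form: [[ax, ay, az, dx, dy, dz, grip], ...]. A call has 1 to 20 rows; each row is the pose to reach, as a shift and turn from the pose commanded when the call began; what a row does not reach only later rows make up. A row lasts 1/8 s, in which the tool goes at most 62.5 mm and 10.7 degrees, less where a joint would pass 70% of its speed; a pose out of reach is approached as far as the arm can. A call with a gripper value outside its range is refused whole. The fingers move at their own pace and stop on an object; the grip force is fixed at half the most. Time passes only in rows, so rows that repeat a pose let the fingers close. It gives the time, the measured TCP pose, the force and the opening at its end, in the units of the state.
- ctrl.get_obs(): the state, without advancing time (a new reading comes with each control period).
- ctrl.snapshot(name): name is "scene" or "top"; returns a dict with "pixels" (400x640x3 uint8, blue, green, red), "intrinsics" (3x3 intrinsics, pixels), "rvec" (rotation vector, rad) and "tvec" (3), from world to camera coordinates, as OpenCV has them. Camera axes: x right, y down, z forward; pixel columns grow to the right and rows downward; lengths in m; the calibration is good to about 2 mm. A picture is of the moment at which its call begins. There is no depth.
- ctrl.close_job(): hands the job in, once; it reports no verdict.
Trained networks look in a picture, given as the dict that the camera call returned (one of the last four; its "shot" number tells which), for a name from the list of things; names that differ only in an ending like _2 or _b are one class to them, and where a whole thing is asked for, a point or a joint stands for the part that bears it (a point fixed in the world has none). Each returns a list of dicts, best first, with "confidence" (0 to 1); they miss things now and then, are a little off and sometimes report something else, mostly with a low value. They report only what shows in the picture. A call takes as long as a camera call. They do not tell look-alikes from the thing itself.
- ctrl.search_frame(picture, label): "centre" ([x, y, z] in m, in world coordinates, good to about 4 mm: the middle of the surface that is visible of it).
- ctrl.outline_of(picture, label): "pixels" (400x640 bool, what is visible of it).
The state is a dict: "clock": time; "joint_pos": joint angles; "qvel": joint speeds; "tau": joint torques, N m; "tool_pos": TCP position; "orientation": TCP orientation; "force": force on the tool from outside, world axes, zero at the start; "moment": the same for the moment, N m; "opening": finger opening in m.
Only numpy, scipy, OpenCV 4.12 (cv2) and the standard library are available. Lean on these libraries where they do the work, as an engineer would, in place of code of your own. Each camera call takes 0.05 s, during which the arm holds its last target. There are 200 camera calls.

## Working session

There is one attempt and no reset: what is moved stays moved. The work goes in short steps, Python scripts to look and compute and a tool call to move; the robot and the scene stay as the last step left them, time stands still between calls to the robot, and variables do not carry over. Pictures are saved under pics/ and viewed, about 8 in all and at most 12, crops included, and the job is handed in when it is done.

Besides the shell and the picture viewer there is one more tool, called after "Emit:" as name([rows], argument=value, ...), one row to a line, values as JSON. carry_out: Moves the arm, as the interface text tells. Its arguments: {"type":"object","properties":{"increments":{"type":"array"}},"required":["increments"]}

```bash
mkdir -p pics; ls
cat > h.py <<'E'
import numpy as np, cv2
from plant import ctrl
def shot(n,f=None):
    p=ctrl.snapshot(n)
    if f: cv2.imwrite('pics/'+f,p['pixels'])
    return p
def cam(p):
    R=cv2.Rodrigues(np.array(p['rvec'],float))[0]; return R,np.array(p['tvec'],float).ravel(),np.array(p['intrinsics'],float)
def ray(p,u,v,z):
    R,t,K=cam(p); d=R.T@np.linalg.inv(K)@[u,v,1]; c=-R.T@t
    return c+d*(z-c[2])/d[2]
def proj(p,X):
    R,t,K=cam(p); q=K@(R@np.array(X,float)+t); return q[:2]/q[2]
E
python3 - <<'E'
from h import *
a=shot('scene','s0.png');b=shot('top','t0.png')
for p in(a,b):
    R,t,K=cam(p);print('cam',(-R.T@t).round(3),K[0,0])
    for n in['key','nut_driver','holder','psu','slot_open','slot_shut','mug','battery','meter','adapter']:
        print(n,[(np.round(d['centre'],3).tolist(),round(d['confidence'],2),proj(p,d['centre']).round().tolist()) for d in ctrl.search_frame(p,n)[:3]])
print(ctrl.get_obs(),ctrl.pinch_z)
E
```

```text
pics
cam [1.623 0.725 1.051] 506.0802573565317
key [([0.402, 0.277, 0.022], 0.73, [405.0, 224.0]), ([0.532, 0.273, 0.09], 0.57, [388.0, 228.0])]
nut_driver [([0.552, 0.327, 0.083], 0.58, [401.0, 240.0]), ([0.572, 0.419, 0.058], 0.49, [426.0, 263.0]), ([0.56, 0.306, 0.044], 0.34, [392.0, 249.0])]
holder [([0.555, 0.304, 0.044], 0.73, [392.0, 248.0])]
psu [([0.63, -0.03, 0.07], 0.65, [286.0, 215.0]), ([0.61, 0.008, 0.084], 0.43, [299.0, 213.0])]
slot_open [([0.564, -0.122, 0.08], 0.25, [275.0, 193.0])]
slot_shut [([0.563, -0.129, 0.083], 0.57, [273.0, 191.0]), ([0.707, 0.305, 0.054], 0.23, [368.0, 276.0])]
mug [([0.704, 0.307, 0.055], 0.76, [369.0, 275.0]), ([0.753, 0.17, 0.044], 0.58, [318.0, 269.0])]
battery [([0.753, 0.171, 0.045], 0.7, [318.0, 269.0]), ([0.536, 0.271, 0.091], 0.5, [386.0, 228.0]), ([0.554, 0.305, 0.041], 0.24, [392.0, 249.0])]
meter [([0.592, -0.45, 0.032], 0.86, [197.0, 178.0]), ([0.606, 0.006, 0.086], 0.15, [299.0, 211.0])]
adapter []
cam [0.313 0.025 1.605] 519.307708193727
key [([0.389, 0.268, 0.022], 0.57, [232.0, 264.0])]
nut_driver [([0.537, 0.314, 0.09], 0.
[... 520 characters left out ...]
 0.465, 0.025], 0.42, [167.0, 253.0])]
{'clock': 1.1, 'joint_pos': array([-5.98114888e+01,  2.05479372e+01,  6.82562499e-01,  1.34861798e-04,
       -7.01363100e+01, -1.65065042e+01]), 'qvel': array([ 0.03979019,  0.12653255,  0.07557967, -0.07488634, -0.01197946,
       -0.05436388]), 'tau': array([ 1.31725854e-03, -5.82402670e+01,  2.93308944e+01,  7.00275332e+00,
        1.26671477e-02, -5.23089830e-05]), 'tool_pos': array([ 0.15963286, -0.65583345,  0.20164845]), 'orientation': array([-1.79999400e+02, -1.57924720e-03,  1.03682053e+02]), 'force': array([-0.06509609, -0.81388503, -0.33590695]), 'moment': array([ 0.02334467, -0.0280456 , -0.00515389]), 'opening': 0.08753246838985813} 0.0188
```

Run:
```python
import cv2
s=cv2.imread('pics/s0.png');t=cv2.imread('pics/t0.png')
cv2.imwrite('pics/a.png',cv2.resize(s[150:320,220:460],None,fx=3.3,fy=3.3,interpolation=cv2.INTER_CUBIC))
cv2.imwrite('pics/b.png',cv2.resize(t[130:290,150:400],None,fx=3.2,fy=3.2,interpolation=cv2.INTER_CUBIC))
```

```text
(no output)
```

View pics/a.png

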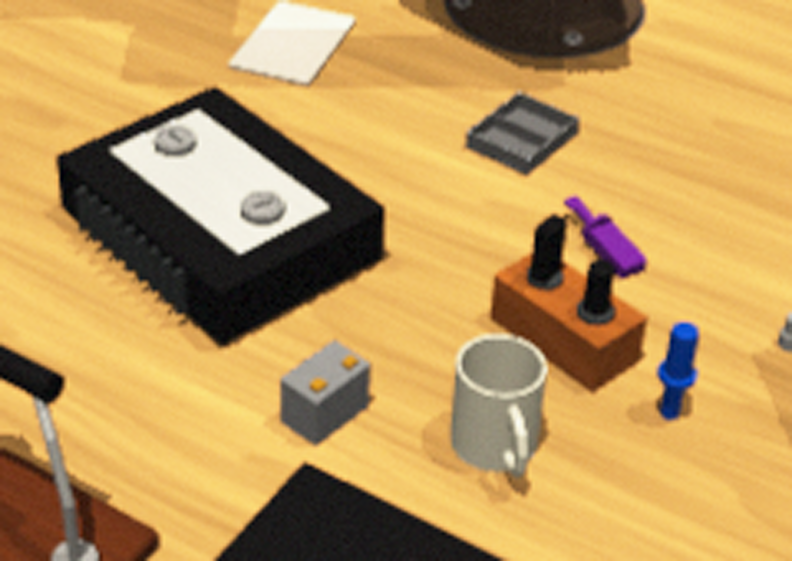

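View pics/b.png

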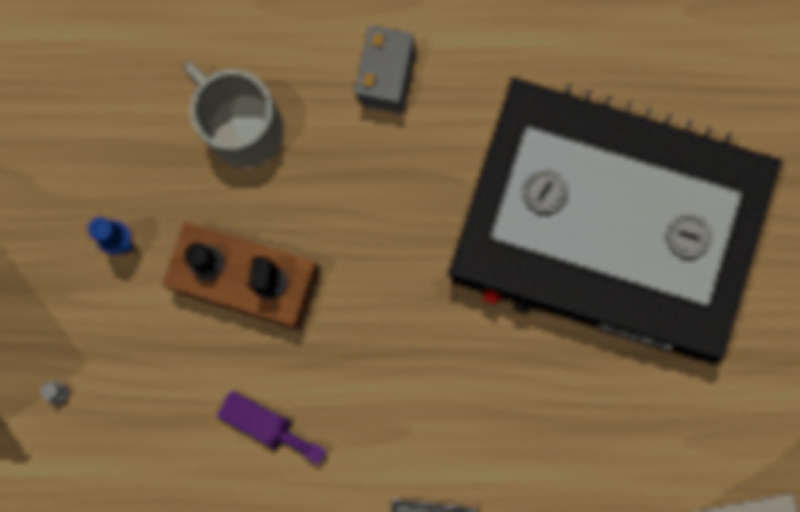

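```bash
cat >> h.py <<'E'
def avg(n,k=6):
    p=[ctrl.snapshot(n) for _ in range(k)]
    q=dict(p[0]); q['g']=np.mean([i['pixels'].astype(float) for i in p],0); return q
def box(x,y,yaw,z0,z1,lx,ly):
    c,s=np.cos(yaw),np.sin(yaw)
    return [[x+c*a-s*b,y+s*a+c*b,z] for z in(z0,z1) for a in(-lx/2,lx/2) for b in(-ly/2,ly/2)]
def hullmask(p,X,roi,S=8):
    u0,v0,u1,v1=roi; q=np.array([proj(p,i) for i in X])
    h=cv2.convexHull(((q-[u0-.5,v0-.5])*S*16).astype(np.int32))
    m=np.zeros(((v1-v0)*S,(u1-u0)*S),np.uint8); cv2.fillConvexPoly(m,h,255,cv2.LINE_AA,4)
    return cv2.resize(m,(u1-u0,v1-v0),interpolation=cv2.INTER_AREA)/255.
E
cat > m1.py <<'E'
from h import *
import pickle
from scipy.optimize import minimize
P={n:avg(n) for n in('scene','top')}; pickle.dump(P,open('P.pkl','wb'))
def fit(n,X,x0,pad,score):
    p=P[n]; q=np.array([proj(p,i) for i in X(x0)]); roi=[*(q.min(0)-pad).astype(int),*(q.max(0)+pad).astype(int)]
    u0,v0,u1,v1=roi; g=score(p['g'][v0:v1,u0:u1])
    def cost(x):
        m=cv2.GaussianBlur(hullmask(p,X(x),roi),(0,0),.6).ravel(); A=np.c_[m,np.ones(m.size)]
        return np.linalg.lstsq(A,g.ravel(),rcond=None)[1][0]/g.var()/g.size
    best=min((minimize(cost,np.array(x0)+[0,0,d],method='Nelder-Mead',options=dict(initial_simplex=np.array(x0)+[0,0,d]+np.array([[0,0,0],[.006,0,0],[0,.006,0],[0,0,.15]]))) for d in(-.25,0,.25)),key=lambda r:r.fun)
    return best.x.round(4),round(best.fun,3)
red=lambda g:g.max(2)
for n in P:
    for nm,X,x0,pad in[('cover',lambda x:box(*x,.074,.076,.11,.21),[.575,-.06,-.3],4),
       ('key',lambda x:box(*x,.06,.12,.03,.018),[.515,.265,-.25],4),
       ('psu',lambda x:box(*x,.0,.072,.20,.27),[.575,-.06,-.3],3)]:
        print(n,nm,*fit(n,X,x0,pad,red))
    print(n,'holder',*fit(n,lambda x:box(*x,0,.055,.064,.13),[.53,.295,-.26],3,lambda g:g[...,1]))
E
python3 m1.py
```

```text
scene cover [ 0.586  -0.0634 -0.293 ] 0.639
scene key [0.5269 0.2639 0.069 ] 0.17
scene psu [ 0.5861 -0.0641 -0.2957] 0.463
scene holder [ 0.5277  0.2908 -0.3316] 0.576
top cover [ 0.5902 -0.063  -0.2919] 0.215
top key [ 0.5227  0.2587 -0.1384] 0.183
top psu [ 0.5882 -0.0629 -0.2918] 0.73
top holder [ 0.5278  0.2894 -0.3136] 0.296
```

Emit:
carry_out([
  [0,0,10,40,50,40,0.0],
  [0,0,20,90,110,80,0.0],
  [0,0,30,150,165,100,0.0],
  [0,0,40,210,220,110,0.0],
  [0,0,50,270,275,110,0.1],
  [0,0,60,310,330,110,0.2],
  [0,0,70,335,385,110,0.3],
  [0,0,80,355,440,110,0.4],
  [0,0,90,370,500,110,0.5],
  [0,0,100,370,550,110,0.57],
  [0,0,110,370,600,110,0.57],
  [0,0,120,370,650,110,0.57],
  [0,0,130,370,700,110,0.57],
  [0,0,140,370,720,110,0.57],
  [0,0,150,370,720,110,0.57],
  [0,0,150,370,720,110,0.57],
])

```text
clock: 3.7
tool_pos: [0.5295, 0.0649, 0.3117]
orientation: [-180.0, -0.0, -106.3]
force: [-0.3, -0.4, -0.2]
opening: 0.038
```

```bash
cat > m2.py <<'E'
from h import *
import pickle
from scipy.optimize import minimize
P=pickle.load(open('P.pkl','rb'))
def setup(n):
    p=P[n]; q=np.array([proj(p,i) for i in box(.524,.262,-.1,.06,.12,.034,.022)]); a=(q.min(0)-4).astype(int); b=(q.max(0)+4).astype(int)
    roi=[*a,*b]; g=p['g'][a[1]:b[1],a[0]:b[0]].max(2)
    nd=hullmask(p,[[.537+.015*np.cos(t),.319+.015*np.sin(t),z] for t in np.arange(0,6.3,.3) for z in(.05,.112)],roi)
    rim=hullmask(p,[[.524+.019*np.cos(t),.262+.019*np.sin(t),z] for t in np.arange(0,6.3,.3) for z in(.055,.06)],roi)
    return p,roi,g,nd<.05,rim
S={n:setup(n) for n in P}
def cost(x,yaw,names):
    c=0
    for n in names:
        p,roi,g,w,rim=S[n]; d=[x[0],x[1]] if n=='top' else [x[0]+x[2],x[1]+x[3]]
        m=cv2.GaussianBlur(hullmask(p,box(*d,yaw,.06,.12,.03,.018),roi),(0,0),.6)
        r=cv2.GaussianBlur(rim*(1-m),(0,0),.5)
        A=np.c_[m[w],r[w],np.ones(w.sum())]; c+=np.linalg.lstsq(A,g[w],rcond=None)[1][0]/g[w].var()/w.sum()
    return c
for y in np.arange(-.5,.31,.1):
    o=[]
    for n in P:
        f=lambda x:cost([x[0],x[1],0,0],y,[n]); r=minimize(f,[.524,.262],method='Nelder-Mead',options=dict(initial_simplex=[[.524,.262],[.53,.262],[.524,.268]])); o+=[n,r.x.round(4),round(r.fun,4)]
    print(round(y,2),*o)
s=P['scene']['g'];t=P['top']['g']
a=cv2.resize(s[205:265,360:430],(420,360),interpolation=cv2.INTER_CUBIC);b=cv2.resize(t[190:235,200:252],(416,360),interpolation=cv2.INTER_CUBIC)
cv2.imwrite('pics/c.png',np.clip(np.hstack([a[:,:400],b[:,:400]])*1.8,0,255).astype(np.uint8))
E
python3 m2.py
```

```text
-0.5 scene [0.5257 0.2632] 0.2677 top [0.524  0.2598] 0.1233
-0.4 scene [0.5257 0.2632] 0.2476 top [0.5241 0.26  ] 0.1147
-0.3 scene [0.5256 0.2631] 0.2205 top [0.5239 0.2598] 0.1083
-0.2 scene [0.5253 0.2633] 0.1875 top [0.5239 0.2598] 0.1024
-0.1 scene [0.5251 0.2633] 0.1546 top [0.5239 0.2598] 0.0988
-0.0 scene [0.5251 0.2633] 0.1292 top [0.5239 0.2597] 0.0963
0.1 scene [0.5255 0.2634] 0.1214 top [0.524  0.2594] 0.0958
0.2 scene [0.5254 0.2634] 0.1424 top [0.5237 0.259 ] 0.0977
0.3 scene [0.5259 0.264 ] 0.1963 top [0.5238 0.259 ] 0.1
```

View pics/c.png

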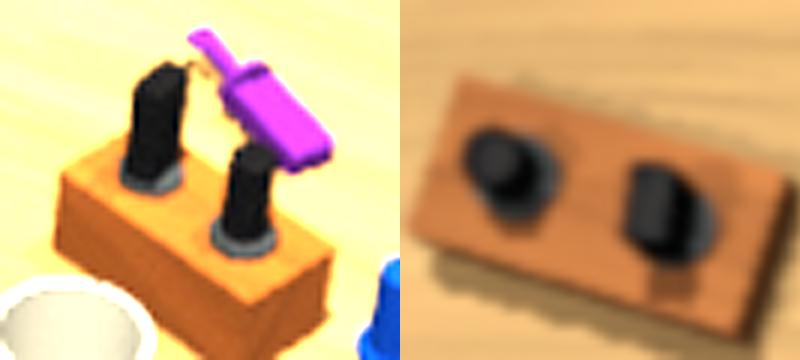

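Candidates: black flat handle at scene (387,227) / top (232,217) is the key. The purple flat one lying at top (232,264) is a decoy, the round black one at (214,212) is the nut driver, and the blue one at (184,204) is a decoy. I choose the black flat handle. Its yaw is about +4°.

Emit:
carry_out([
  [0,0,6,0,50,0,0.57],
  [0,0,12,0,100,-30,0.57],
  [0,0,18,-3,150,-80,0.57],
  [0,0,20,-5,190,-110,0.57],
  [0,0,20,-5,197,-130,0.57],
  [0,0,20,-5,197,-150,0.57],
  [0,0,20,-5,197,-180,0.57],
  [0,0,20,-5,197,-210,0.57],
  [0,0,20,-5,197,-230,0.57],
  [0,0,20,-5,197,-240,0.57],
  [0,0,20,-5,197,-240,0.57],
])

```text
clock: 5.08
tool_pos: [0.5248, 0.2605, 0.0714]
orientation: [180.0, -0.0, -86.5]
force: [0.1, -0.7, -0.6]
opening: 0.0375
```

Run:
```python
from h import *
p=shot('scene');t=shot('top')
a=cv2.resize(p['pixels'][190:265,345:430],(453,400),interpolation=cv2.INTER_CUBIC);b=cv2.resize(t['pixels'][180:260,190:260],(350,400))
cv2.imwrite('pics/d.png',np.clip(np.hstack([a[:,:450],b])*1.6,0,255).astype(np.uint8))
o=ctrl.get_obs();print(o['tool_pos'],o['force'],o['orientation'])
```

```text
[0.52528721 0.26130014 0.07253326] [0.6336433  0.57413402 0.55711378] [-1.79937563e+02  3.65068898e-02 -8.63910724e+01]
```

View pics/d.png

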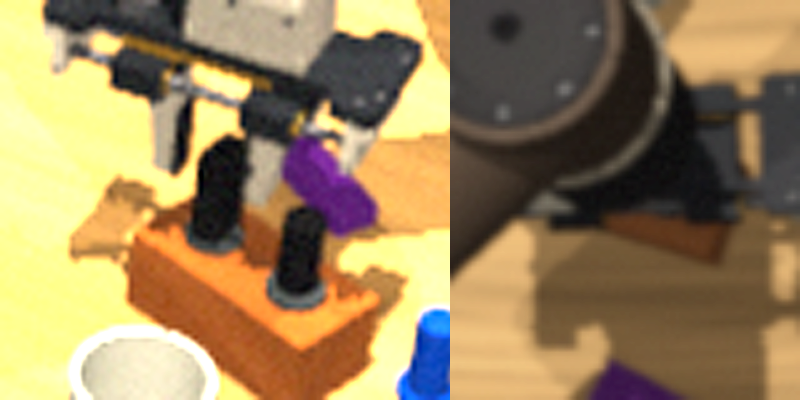

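The key's handle, at crop (220,190), stands between the fingers, and the nut driver is clear of them. Closing now.

Emit:
carry_out([
  [0,0,0,0,0,0,0.8],
  [0,0,0,0,0,0,1],
  [0,0,0,0,0,0,1],
  [0,0,0,0,0,0,1],
  [0,0,0,0,0,0,1],
])

```text
clock: 5.8
tool_pos: [0.5249, 0.2614, 0.0721]
orientation: [-180.0, 0.0, -86.3]
force: [-1.2, -0.4, 5.6]
opening: 0.0178
```

Emit:
carry_out([
  [0,0,0,0,0,5,1],
  [0,0,0,0,0,15,1],
  [0,0,0,0,0,35,1],
  [0,0,0,0,0,60,1],
  [0,0,0,0,0,90,1],
  [0,0,0,0,0,105,1],
  [0,0,0,0,0,105,1],
])

```text
clock: 6.68
tool_pos: [0.5249, 0.2615, 0.1776]
orientation: [-179.9, 0.1, -86.3]
force: [0.3, 1.6, -1.5]
opening: 0.0179
```

```bash
cat > m3.py <<'E'
from h import *
import pickle
from scipy.optimize import minimize
P=pickle.load(open('P.pkl','rb'))
cyl=lambda x,y,r,z0,z1:[[x+r*np.cos(t),y+r*np.sin(t),z] for t in np.arange(0,6.28,.1) for z in(z0,z1)]
for n in P:
  for nm,c0 in(('open',[.608,.004]),('shut',[.568,-.13])):
    p=P[n]; q=np.array([proj(p,i) for i in cyl(*c0,.0215,.076,.086)]); a=(q.min(0)-3).astype(int); b=(q.max(0)+3).astype(int); roi=[*a,*b]
    g=p['g'][a[1]:b[1],a[0]:b[0]].mean(2); G=lambda m:cv2.GaussianBlur(m,(0,0),.6)
    def cost(x,full=0):
        body=hullmask(p,cyl(x[0],x[1],.0215,.076,.086),roi); top=hullmask(p,cyl(x[0],x[1],.0215,.086,.086),roi)
        hd=hullmask(p,cyl(x[0],x[1],.0155,.085,.085),roi)
        sl=hullmask(p,box(x[0],x[1],x[2],.085,.085,.021,.0055),roi)
        A=np.stack([G(m).ravel() for m in(body,top,hd,sl)]+[np.ones(g.size)],1)
        k,r,*_=np.linalg.lstsq(A,g.ravel(),rcond=None); return k if full else r[0]/g.var()/g.size
    for y0 in(-.45,-1.85):
        x0=np.array([*c0,y0]); r=minimize(cost,x0,method='Nelder-Mead',options=dict(initial_simplex=x0+np.array([[0,0,0],[.005,0,0],[0,.005,0],[0,0,.3]]),xatol=1e-5))
        print(n,nm,r.x.round(4),round(r.fun,3),cost(r.x,1).round())
s=P['scene']['g'];t=P['top']['g']
a=cv2.resize(s[180:235,260:320],(400,367),interpolation=cv2.INTER_CUBIC);b=cv2.resize(t[172:222,300:354],(396,367),interpolation=cv2.INTER_CUBIC)
cv2.imwrite('pics/e.png',np.clip(np.hstack([a,b])*1.2,0,255).astype(np.uint8))
E
python3 m3.py
```

```text
scene open [ 0.6052  0.0035 -0.4608] 0.165 [-146.  108.  -20.  -67.  237.]
scene open [ 0.6053  0.0036 -0.4346] 0.165 [-145.  106.  -19.  -68.  237.]
scene shut [ 0.5624 -0.1313 -0.1953] 0.932 [-64. 110. -59.   0. 175.]
scene shut [ 0.5615 -0.1301 -1.6942] 0.935 [-58. 109. -58. -18. 173.]
top open [ 0.6103  0.004  -0.567 ] 0.422 [-109.   75.   16.  -57.  139.]
top open [ 0.6103  0.004  -0.567 ] 0.422 [-109.   75.   16.  -57.  139.]
top shut [ 0.5697 -0.1307 -1.8635] 0.068 [-106.   70.   15.  -59.  142.]
top shut [ 0.5697 -0.1305 -1.8708] 0.068 [-103.   67.   15.  -60.  142.]
```

View pics/e.png

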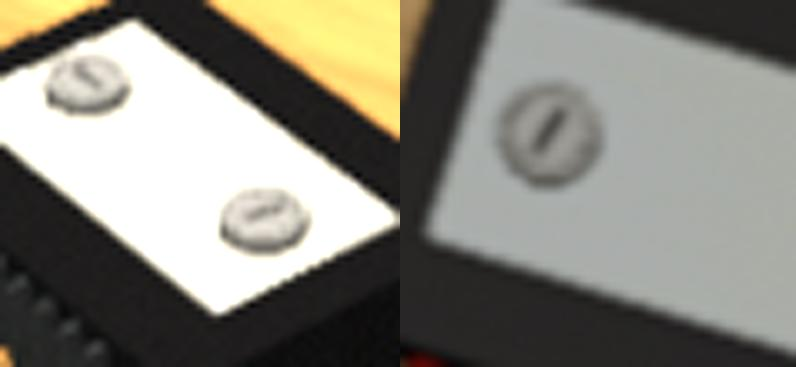

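Emit:
carry_out([
  [0,0,-5,5,-10,15,1],
  [0,0,-10,20,-50,25,1],
  [0,0,-15,35,-100,25,1],
  [0,0,-20,50,-150,25,1],
  [0,0,-25,65,-200,25,1],
  [0,0,-30,78,-240,20,1],
  [0,0,-33,83,-257,5,1],
  [0,0,-33,83,-257,-5,1],
  [0,0,-33,83,-257,-5,1],
  [0,0,-33,83,-257,-5,1],
])

```text
clock: 7.92
tool_pos: [0.6077, 0.0052, 0.1718]
orientation: [-180.0, 0.0, -119.2]
force: [0.7, -0.3, -0.6]
opening: 0.0175
```

Run:
```python
from h import *
import pickle
P={'scene':avg('scene',8)};pickle.dump(P,open('P2.pkl','wb'))
o=ctrl.get_obs();print(o['clock'],o['tool_pos'],o['force'],o['moment'],o['orientation'],o['opening'],o['joint_pos'])
p=P['scene'];x=o['tool_pos'];
for h in(62,17,12): print(h,proj(p,x-[0,0,h/1000]).round(1))
print(proj(p,[.6052,.0035,.085]),proj(p,[.608,.0037,.085]))
s=p['g'];cv2.imwrite('pics/f.png',np.clip(cv2.resize(s[155:225,270:340],(600,600),interpolation=cv2.INTER_CUBIC)*1.1,0,255).astype(np.uint8))
```

```text
8.325 [0.607683   0.00435458 0.17191216] [-0.71089942 -0.97252071 -1.60034518] [-0.05325559  0.12827378  0.02718628] [-1.79984828e+02  1.87117282e-02 -1.19303014e+02] 0.017928210151038137 [ 1.88077944e+01  1.54332565e+01 -1.06521605e+01 -1.33511974e-03
 -6.38905229e+01  4.18897768e+01]
62 [298.7 205.2]
17 [298.5 193.3]
12 [298.5 192. ]
[299.01903229 211.06149955] [298.55763575 211.54061122]
```

View pics/f.png

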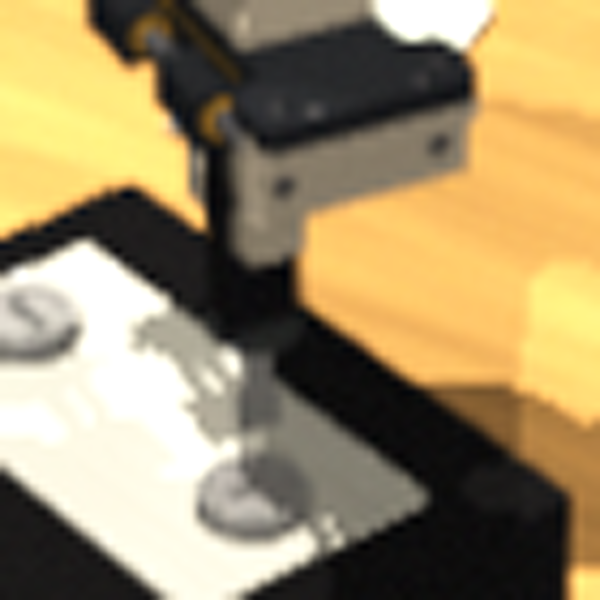

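Run:
```python
from h import *
import pickle
g=pickle.load(open('P2.pkl','rb'))['scene']['g'].mean(2).round().astype(int)
print('cols',list(range(292,308)))
for v in range(192,220): print(v,*['%4d'%i for i in g[v,292:308]])
```

```text
cols [292, 293, 294, 295, 296, 297, 298, 299, 300, 301, 302, 303, 304, 305, 306, 307]
192  105   68   34   25   11   12   14   16   17   21   22   27   26   20   10   49
193  147  119   62   28   19   18   22   23   27   29   31   31   28   20   11   13
194  152  146  110   54   28   27   30   32   33   31   32   30   25   14   14   10
195  151  154  144  127  132   84   38   38   37   38   29   23   16   11   13   13
196  155  158  153  174  208  185   85   65   65   56   22   13   11   12   12   11
197  161  171  152  166  213  229  122   86   84   68   17   11   12   12   14   13
198  158  186  198  153  180  205  126   84   84   68   21   13   12   12   14   12
199  151  178  219  200  153  147  117   85   86   79   62   27   12   12   12   13
200  198  153  179  207  152  135   93   86   85   86   90   73   31    8   10   14
201  207  154  154  153  149  122   84   84   84   83   92  106   77   45   13   13
202  153  154  154  153  150  124   81   83   84   84   94  112  109   92   64   28
203  199  154  154  154  150  128   80   83   82   82   92  112  113  113  105   77
204  2
[... 637 characters left out ...]
 81   80   79   87  102  113
212  216  164  163  166  154  131  125  128  108   82   81   81   82   86   99  114
213  208  138  162  163  166  155  165  169  152  115   79   81   82   85   98  114
214  203  102  135  147  170  175  172  169  169  159  109  103   82   83  101  114
215  210  122  112  126  151  154  150  147  144  147  126  115   83   86  109  137
216  223  192  135  106  116  116  119  117  113  110  101   87  122  154  115  142
217  228  223  198  168  144  125  106  104  103  105  130  171  194  215  162  115
218  226  226  228  223  203  189  175  172  174  178  201  227  226  225  204  115
219  225  225  226  227  228  227  227  227  227  228  228  227  227  220  167   92
```

Emit:
carry_out([
  [0,0,0,1,-1.4,-5,1],
  [0,0,0,1,-1.4,-14,1],
  [0,0,0,1,-1.4,-20,1],
  [0,0,0,1,-1.4,-23,1],
  [0,0,0,1,-1.4,-24,1],
  [0,0,0,1,-1.4,-25,1],
  [0,0,0,1,-1.4,-25,1],
])

```text
clock: 9.2
tool_pos: [0.6088, 0.0028, 0.1469]
orientation: [-180.0, 0.0, -119.3]
force: [0.4, -0.1, -0.6]
opening: 0.0175
```

```bash
cat > st.py <<'E'
from h import *
F=[]
for _ in range(4):
    ctrl.snapshot('scene');o=ctrl.get_obs();F.append(np.r_[o['tool_pos']*1000,o['orientation'][2],o['force'],o['moment']])
print(o['clock'],np.mean(F,0).round(2),np.std(F,0).round(2)[4:7])
E
python3 st.py
```

```text
9.4 [ 6.0875e+02  2.7900e+00  1.4690e+02 -1.1932e+02  8.0000e-02 -8.0000e-02
  1.0000e-02 -9.0000e-02  2.4000e-01 -2.0000e-02] [0.48 0.57 0.36]
```

Emit:
carry_out([
  [0,0,0,0,0,-0.5,1],
  [0,0,0,0,0,-1,1],
  [0,0,0,0,0,-1.5,1],
  [0,0,0,0,0,-1.5,1],
])

```text
clock: 9.9
tool_pos: [0.6091, 0.0027, 0.1464]
orientation: [-179.9, 0.0, -119.3]
force: [-1.4, -0.1, 7.9]
opening: 0.0177
```

```bash
python3 st.py
```

```text
10.1 [ 6.0914e+02  2.6900e+00  1.4641e+02 -1.1930e+02 -1.7300e+00  1.8000e-01
  7.7900e+00 -0.0000e+00  1.1100e+00  1.0000e-02] [0.3  0.37 0.4 ]
```

Emit:
carry_out([
  [0,0,0,0.3,0.5,0,1],
  [0,0,0,0.5,0.9,0,1],
  [0,0,0,0.7,1.3,0,1],
  [0,0,0,0.7,1.3,0,1],
])

```text
clock: 10.6
tool_pos: [0.6093, 0.0033, 0.1463]
orientation: [-180.0, -0.1, -119.3]
force: [-2.6, -2.1, 8.7]
opening: 0.0178
```

```bash
python3 st.py
```

```text
10.8 [ 6.0931e+02  3.2300e+00  1.4632e+02 -1.1930e+02 -2.9500e+00 -2.1200e+00
  8.4300e+00 -1.1600e+00  1.4500e+00  1.0000e-02] [0.49 0.57 0.3 ]
```

Emit:
carry_out([
  [0,0,0,0.3,0.5,0,1],
  [0,0,0,0.5,0.9,0,1],
  [0,0,0,0.7,1.3,0,1],
  [0,0,0,0.7,1.3,0,1],
])

```text
clock: 11.3
tool_pos: [0.6099, 0.0055, 0.1448]
orientation: [180.0, -0.0, -119.3]
force: [-0.2, 0.3, -2.0]
opening: 0.0179
```

```bash
python3 st.py
```

```text
11.5 [ 6.1000e+02  5.4600e+00  1.4494e+02 -1.1932e+02 -9.0000e-02  4.3000e-01
 -7.0000e-01 -4.0000e-02  1.5000e-01  0.0000e+00] [0.22 0.23 0.5 ]
```

It dropped in. Descending further.

Emit:
carry_out([
  [0,0,0,0,0,-1,1],
  [0,0,0,0,0,-2,1],
  [0,0,0,0,0,-2.5,1],
  [0,0,0,0,0,-2.5,1],
])

```text
clock: 12.0
tool_pos: [0.61, 0.0054, 0.1426]
orientation: [180.0, -0.0, -119.3]
force: [0.0, -0.2, -1.1]
opening: 0.0179
```

```bash
python3 st.py
```

```text
12.2 [ 6.1006e+02  5.3700e+00  1.4269e+02 -1.1932e+02  2.6000e-01 -1.7000e-01
 -7.4000e-01 -5.0000e-02  1.3000e-01 -1.0000e-02] [0.8  0.09 0.17]
```

Emit:
carry_out([
  [0,0,0,0,0,-0.7,1],
  [0,0,0,0,0,-1.4,1],
  [0,0,0,0,0,-1.8,1],
  [0,0,0,0,0,-1.8,1],
])

```text
clock: 12.7
tool_pos: [0.61, 0.0054, 0.1408]
orientation: [180.0, -0.0, -119.3]
force: [0.5, -0.3, -1.7]
opening: 0.0172
```

```bash
python3 st.py
```

```text
12.9 [ 6.1004e+02  5.3800e+00  1.4087e+02 -1.1932e+02  8.0000e-02  1.5000e-01
 -1.1500e+00 -5.0000e-02  1.7000e-01 -1.0000e-02] [0.85 0.43 0.18]
```

Emit:
carry_out([
  [0,0,-4,0,0,0,1],
  [0,0,-8,0,0,0,1],
  [0,0,-12,0,0,0,1],
  [0,0,-16,0,0,0,1],
  [0,0,-20,0,0,0,1],
  [0,0,-20,0,0,0,1],
])

```text
clock: 13.65
tool_pos: [0.6094, 0.0048, 0.1408]
orientation: [180.0, -0.1, -139.3]
force: [-2.5, -2.3, 1.3]
opening: 0.0179
```

```bash
python3 st.py
```

```text
13.85 [ 6.0944e+02  4.8800e+00  1.4078e+02 -1.3924e+02 -2.9000e+00 -2.3200e+00
  1.0900e+00 -1.2500e+00  1.3600e+00  8.0000e-02] [0.26 0.82 0.45]
```

Emit:
carry_out([
  [0,0,-4,-0.5,-0.4,0,1],
  [0,0,-8,-1,-0.8,0,1],
  [0,0,-12,-1,-0.8,0,1],
  [0,0,-16,-1,-0.8,0,1],
  [0,0,-20,-1,-0.8,0,1],
  [0,0,-20,-1,-0.8,0,1],
])

```text
clock: 14.6
tool_pos: [0.6087, 0.0045, 0.1408]
orientation: [180.0, -0.0, -159.3]
force: [-2.8, -1.9, 0.7]
opening: 0.0181
```

```bash
python3 st.py
```

```text
14.8 [ 6.0876e+02  4.5300e+00  1.4080e+02 -1.5922e+02 -3.1400e+00 -1.7300e+00
  8.9000e-01 -8.7000e-01  1.5500e+00  7.0000e-02] [0.45 0.51 0.47]
```

Emit:
carry_out([
  [0,0,-4,-0.7,-0.3,0,1],
  [0,0,-8,-1.2,-0.6,0,1],
  [0,0,-12,-1.2,-0.6,0,1],
  [0,0,-16,-1.2,-0.6,0,1],
  [0,0,-20,-1.2,-0.6,0,1],
  [0,0,-20,-1.2,-0.6,0,1],
])

```text
clock: 15.55
tool_pos: [0.6079, 0.0043, 0.1408]
orientation: [180.0, 0.0, -179.2]
force: [-3.2, -1.1, 0.4]
opening: 0.0177
```

```bash
python3 st.py
```

```text
15.75 [ 6.0792e+02  4.1900e+00  1.4083e+02 -1.7922e+02 -2.3300e+00 -7.7000e-01
  2.0000e-01 -1.0000e-01  1.2000e+00  9.0000e-02] [0.38 0.55 0.03]
```

Emit:
carry_out([
  [0,0,-4,-0.4,-0.2,0,1],
  [0,0,-8,-0.8,-0.3,0,1],
  [0,0,-12,-0.8,-0.3,0,1],
  [0,0,-16,-0.8,-0.3,0,1],
  [0,0,-16,-0.8,-0.3,0,1],
])

```text
clock: 16.38
tool_pos: [0.6073, 0.0041, 0.1408]
orientation: [180.0, 0.0, 164.8]
force: [-2.0, 1.4, -0.5]
opening: 0.0178
```

```bash
python3 st.py
```

```text
16.575 [ 6.0724e+02  4.0200e+00  1.4083e+02  1.6479e+02 -1.6100e+00  1.5600e+00
 -8.2000e-01  7.8000e-01  8.7000e-01  7.0000e-02] [0.38 0.54 0.42]
```

Emit:
carry_out([
  [0,0,-2,-0.3,0.2,0,1],
  [0,0,-4,-0.3,0.2,0,1],
  [0,0,-5,-0.3,0.2,0,1],
  [0,0,-5,-0.3,0.2,0,1],
])

```text
clock: 17.08
tool_pos: [0.6069, 0.004, 0.1409]
orientation: [180.0, 0.0, 159.7]
force: [-0.3, 2.9, -1.0]
opening: 0.0176
```

```bash
python3 st.py
```

```text
17.275 [ 6.0688e+02  3.9700e+00  1.4087e+02  1.5969e+02 -7.8000e-01  2.4400e+00
 -1.5700e+00  1.0800e+00  3.1000e-01  8.0000e-02] [0.34 0.74 0.51]
```

Emit:
carry_out([
  [0,0,-1,0,0.3,0,1],
  [0,0,-2,0,0.4,0,1],
  [0,0,-3,0,0.4,0,1],
  [0,0,-3,0,0.4,0,1],
])

```text
clock: 17.77
tool_pos: [0.6068, 0.0042, 0.1409]
orientation: [-180.0, 0.0, 156.7]
force: [-0.2, 1.3, -1.8]
opening: 0.0177
```

```bash
python3 st.py
```

```text
17.975 [ 6.0675e+02  4.2100e+00  1.4087e+02  1.5669e+02 -4.2000e-01  1.2000e+00
 -2.3100e+00  6.8000e-01  1.7000e-01  9.0000e-02] [0.69 0.18 0.4 ]
```

Emit:
carry_out([
  [0,0,-1,0,0.2,0,1],
  [0,0,-2,0,0.2,0,1],
  [0,0,-2,0,0.2,0,1],
  [0,0,-2,0,0.2,0,1],
])

```text
clock: 18.48
tool_pos: [0.6067, 0.0044, 0.1409]
orientation: [-180.0, -0.0, 154.7]
force: [-0.7, 0.6, -2.5]
opening: 0.0179
```

```bash
python3 st.py
```

```text
18.675 [ 6.0673e+02  4.4200e+00  1.4087e+02  1.5469e+02  8.0000e-02  7.2000e-01
 -1.6000e+00  3.0000e-01  1.8000e-01  8.0000e-02] [0.58 0.34 0.55]
```

Emit:
carry_out([
  [0,0,-1,0,0,0,1],
  [0,0,-2,0,0,0,1],
  [0,0,-2,0,0,0,1],
  [0,0,-2,0,0,0,1],
])

```text
clock: 19.18
tool_pos: [0.6067, 0.0045, 0.1409]
orientation: [-180.0, -0.0, 152.7]
force: [-0.4, 0.3, -1.5]
opening: 0.0178
```

```bash
python3 st.py
```

```text
19.375 [ 6.0672e+02  4.4800e+00  1.4088e+02  1.5269e+02 -4.2000e-01  4.9000e-01
 -1.3200e+00  3.1000e-01  3.3000e-01  9.0000e-02] [0.47 0.42 0.4 ]
```

```bash
sed -i 's/print(o/print("Mz",np.round(np.mean(F,0)[9],3),np.round(np.std(F,0)[9],4));print(o/' st.py
```

Emit:
carry_out([
  [0,0,-1,0,0,0,1],
  [0,0,-2,0,0,0,1],
  [0,0,-2,0,0,0,1],
  [0,0,-2,0,0,0,1],
])

```text
clock: 19.88
tool_pos: [0.6067, 0.0045, 0.1409]
orientation: [180.0, -0.0, 150.7]
force: [-0.7, 0.5, -1.6]
opening: 0.0177
```

```bash
python3 st.py
```

```text
Mz 0.09 0.0277
20.075 [ 6.0670e+02  4.4800e+00  1.4086e+02  1.5069e+02 -6.5000e-01  8.7000e-01
 -1.1100e+00  4.6000e-01  5.3000e-01  9.0000e-02] [0.52 0.38 0.29]
```

Emit:
carry_out([
  [0,0,-1,0,0,0,1],
  [0,0,-2,0,0,0,1],
  [0,0,-2,0,0,0,1],
  [0,0,-2,0,0,0,1],
])

```text
clock: 20.58
tool_pos: [0.6066, 0.0045, 0.1408]
orientation: [-180.0, -0.0, 148.7]
force: [-1.0, 1.4, -0.2]
opening: 0.0177
```

```bash
sed -i 's/range(4)/range(6)/' st.py; python3 st.py
```

```text
Mz 0.159 0.0283
20.875 [ 6.0668e+02  4.4900e+00  1.4084e+02  1.4869e+02 -1.6600e+00  1.3400e+00
 -6.8000e-01  6.3000e-01  7.7000e-01  1.6000e-01] [0.64 0.61 0.62]
```

Emit:
carry_out([
  [0,0,-0.3,0,0,0,1],
  [0,0,-0.5,0,0,0,1],
  [0,0,-0.5,0,0,0,1],
])

```text
clock: 21.25
tool_pos: [0.6067, 0.0045, 0.1408]
orientation: [-180.0, -0.0, 148.2]
force: [-2.0, 1.1, -0.5]
opening: 0.0177
```

```bash
python3 st.py
```

```text
Mz 0.165 0.0298
21.55 [ 6.0670e+02  4.4700e+00  1.4084e+02  1.4818e+02 -1.8200e+00  1.4300e+00
 -7.6000e-01  7.1000e-01  8.9000e-01  1.7000e-01] [0.62 0.64 0.23]
```

Emit:
carry_out([
  [0,0,3,0,0,0,1],
  [0,0,6,0,0,0,1],
  [0,0,9,0,0,0,1],
  [0,0,9,0,0,0,1],
  [0,0,9,0,0,2,1],
  [0,0,9,0,0,5,1],
  [0,0,9,0,0,9,1],
  [0,0,9,0,0,15,1],
  [0,0,9,0,0,30,1],
  [0,0,9,0,0,50,1],
  [0,0,9,0,0,65,1],
  [0,0,9,0,0,65,1],
])

```text
clock: 23.05
tool_pos: [0.6076, 0.0047, 0.2077]
orientation: [179.9, 0.1, 157.2]
force: [-1.2, -0.3, -1.7]
opening: 0.0177
```

```bash
python3 st.py
```

```text
Mz 0.012 0.0139
23.35 [ 6.0641e+02  4.4800e+00  2.0538e+02  1.5718e+02  1.0000e-01 -6.0000e-02
 -1.2400e+00  4.0000e-02  1.0000e-01  1.0000e-02] [0.35 0.66 0.58]
```

Emit:
carry_out([
  [0,0,10,0,10,0,1],
  [0,0,20,-5,35,0,1],
  [0,0,30,-13,60,0,1],
  [0,0,40,-22,85,0,1],
  [0,0,50,-30,110,0,1],
  [0,0,60,-40,135,0,1],
  [0,0,70,-50,160,0,1],
  [0,0,80,-58,185,0,1],
  [0,0,90,-67,210,0,1],
  [0,0,100,-75,235,0,1],
  [0,0,110,-81,252,-5,1],
  [0,0,116.5,-81.5,257,-15,1],
  [0,0,116.5,-81.5,257,-20,1],
  [0,0,116.5,-81.5,257,-20,1],
  [0,0,116.5,-81.5,257,-20,1],
])

```text
clock: 25.22
tool_pos: [0.5255, 0.2612, 0.1861]
orientation: [-180.0, 0.0, -86.4]
force: [-0.5, 0.6, -1.0]
opening: 0.0174
```

```bash
python3 st.py
python3 - <<'E'
from h import *
p=shot('scene');t=shot('top')
a=cv2.resize(p['pixels'][175:265,335:425],(450,450),interpolation=cv2.INTER_CUBIC);b=cv2.resize(t['pixels'][172:222,300:350],(350,450),interpolation=cv2.INTER_CUBIC)
cv2.imwrite('pics/g.png',np.clip(np.hstack([a,b])*1.3,0,255).astype(np.uint8))
E
```

```text
Mz 0.009 0.0344
25.525 [ 5.2545e+02  2.6132e+02  1.8618e+02 -8.6370e+01  1.4000e-01 -3.0000e-02
 -1.1000e+00 -1.1000e-01  1.5000e-01  1.0000e-02] [0.4  0.19 0.38]
```

View pics/g.png

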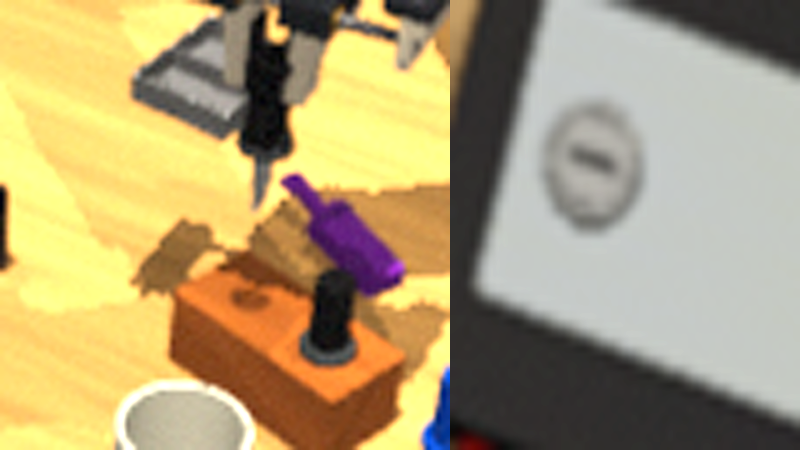

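Run:
```python
from h import *
p=avg('scene',6);x=ctrl.get_obs()['tool_pos']
for h in(12,17,30,46,62):
    print(h,proj(p,x-[0,0,h/1000]).round(1))
print('tip ends',[proj(p,x+[s*.008,s*.0005,-.062]).round(1) for s in(-1,1)],'hole fit',proj(p,[.518,.2607,.055]).round(1))
g=p['g'].mean(2).astype(int);b=p['g'][...,0].astype(int)
print(list(range(380,396)))
for v in range(194,220):print(v,*['%4d'%i for i in b[v,380:396]])
v0=226;print(list(range(376,396)))
for v in range(v0,242):print(v,*['%4d'%i for i in p['g'][v,376:396,2].astype(int)])
```

```text
12 [387.6 203.3]
17 [387.5 204.6]
30 [387.1 208.2]
46 [386.5 212.5]
62 [386.  216.8]
tip ends [array([387.1, 215.3]), array([385. , 218.3])] hole fit [384.8 233.2]
[380, 381, 382, 383, 384, 385, 386, 387, 388, 389, 390, 391, 392, 393, 394, 395]
194  124  116  106   89   60    9   11   10   16   13   15   41   83   91   92   89
195  130  129  121   89   53   13   13   13   16   12   12   32   67   78   91   91
196  128  125   96   60   35   13   12   13   14   15    8   11   28   70  101  100
197  140   96   56   48   30   14   13   15   14   14   11   11   35   85  111  111
198  116   51   53   48   26   12   13   15   13   16   12   11   43   93  112  112
199   58   54   55   51   22   12   11   13   11   13    9    9   39   91  109  112
200   58   56   59   49   17   13   13   13   15   15   10    9   37   82  106  106
201   64   71   69   34   15   15   11    9   14   11   11   16   31   70  103  105
202   81   91   69   25   16   11   11   11   14   13    8   19   25   56   99  106
203  102   99   59   33   21   13   11   13   14   13   20   27   29   49   86  104
204  113  106  
[... 2393 characters left out ...]
4  145  108  112  118  119  117  112  129  169  182  186  189  189  191  191
236  197  197  192  191  186  176  149  134  131  127  130  135  158  173  177  180  184  187  189  190
237  175  191  196  195  194  189  182  172  163  157  162  166  179  179  178  176  176  182  187  188
238  125  162  185  195  194  193  191  189  185  184  179  179  179  179  179  178  175  181  192  196
239  116  121  147  178  193  194  192  192  188  188  185  182  181  178  177  179  178  186  204  205
240  116  115  115  134  168  187  192  190  190  190  189  189  187  184  180  176  182  196  205  194
241  112  114  114  112  122  155  177  190  190  189  191  190  188  188  187  183  188  207  196  149
```

Run:
```python
from h import *
p=shot('scene')
print(ray(p,384.9,234.4,.055), proj(p,[.5255,.2613,.055]))
```

```text
[0.5229572  0.26355022 0.055     ] [383.85358657 234.58299242]
```

Emit:
carry_out([
  [0,0,0,-1,1,-20,1],
  [0,0,0,-1,1,-45,1],
  [0,0,0,-1,1,-60,1],
  [0,0,0,-1,1,-66,1],
  [0,0,0,-1,1,-70,1],
  [0,0,0,-1,1,-73,1],
  [0,0,0,-1,1,-73,1],
])

```text
clock: 26.85
tool_pos: [0.5244, 0.2626, 0.1131]
orientation: [-180.0, 0.0, -86.3]
force: [0.3, 0.5, -1.2]
opening: 0.0182
```

```bash
python3 st.py
```

```text
Mz -0.007 0.0302
27.15 [ 5.2439e+02  2.6258e+02  1.1320e+02 -8.6320e+01 -3.0000e-02  1.1000e-01
 -9.8000e-01 -8.0000e-02  1.5000e-01 -1.0000e-02] [0.38 0.33 0.47]
```

Emit:
carry_out([
  [0,0,0,0,0,-5,1],
  [0,0,0,0,0,-12,1],
  [0,0,0,0,0,-20,1],
  [0,0,0,0,0,-28,1],
  [0,0,0,0,0,-34,1],
  [0,0,0,0,0,-38,1],
  [0,0,0,0,0,-39,1],
  [0,0,0,0,0,-39,1],
])

```text
clock: 28.15
tool_pos: [0.5242, 0.2625, 0.0739]
orientation: [180.0, -0.0, -86.3]
force: [0.6, 0.8, -1.6]
opening: 0.0179
```

```bash
python3 st.py
```

```text
Mz 0.014 0.0271
28.45 [ 5.2431e+02  2.6254e+02  7.4070e+01 -8.6320e+01 -7.0000e-02 -1.5000e-01
 -9.3000e-01 -1.0000e-01  1.3000e-01  1.0000e-02] [0.38 0.51 0.58]
```

Emit:
carry_out([
  [0,0,0,0,0,-1,1],
  [0,0,0,0,0,-2,1],
  [0,0,0,0,0,-2,1],
])

```text
clock: 28.82
tool_pos: [0.5243, 0.2625, 0.0722]
orientation: [-180.0, 0.0, -86.3]
force: [-2.3, -0.1, 3.2]
opening: 0.0177
```

```bash
python3 st.py
```

```text
Mz -0.03 0.0214
29.125 [ 5.2430e+02  2.6252e+02  7.2160e+01 -8.6310e+01 -2.1000e+00 -4.3000e-01
  4.6100e+00 -2.8000e-01  8.5000e-01 -3.0000e-02] [0.34 0.56 0.75]
```

Emit:
carry_out([
  [0,0,0,0,0,0,0.75],
  [0,0,0,0,0,0,0.6],
  [0,0,0,0,0,0,0.57],
  [0,0,0,0,0,0,0.57],
  [0,0,0,0,0,10,0.57],
  [0,0,0,0,0,35,0.57],
  [0,0,0,0,0,70,0.57],
  [0,0,0,0,0,120,0.57],
  [0,0,0,0,0,160,0.57],
  [0,0,0,0,-40,200,0.57],
  [0,0,0,0,-100,220,0.57],
  [0,0,0,0,-160,220,0.57],
  [0,0,0,-20,-220,220,0.57],
  [0,0,0,-40,-280,220,0.57],
  [0,0,0,-60,-340,220,0.57],
  [0,0,0,-80,-400,220,0.57],
  [0,0,0,-100,-460,220,0.57],
  [0,0,0,-130,-520,220,0.57],
  [0,0,0,-140,-560,220,0.57],
  [0,0,0,-140,-560,220,0.57],
])

```text
clock: 31.62
tool_pos: [0.3828, -0.3001, 0.2924]
orientation: [-180.0, -0.0, -86.6]
force: [0.1, 0.2, 0.1]
opening: 0.0378
```

```bash
python3 - <<'E'
from h import *
import pickle
P={n:avg(n,4) for n in('scene','top')};pickle.dump(P,open('P.pkl','wb'))
s=P['scene']['g'];t=P['top']['g']
a=cv2.resize(s[160:280,250:430],(450,300),interpolation=cv2.INTER_CUBIC);c=cv2.resize(s[200:260,360:420],(300,300),interpolation=cv2.INTER_CUBIC)
b=cv2.resize(t[150:250,160:410],(750,300),interpolation=cv2.INTER_CUBIC)
cv2.imwrite('pics/i.png',np.clip(np.vstack([np.hstack([a,c]),b])*1.4,0,255).astype(np.uint8))
E
python3 m3.py | grep -v nothing; python3 m2.py|sed -n '5,7p'
```

```text
scene open [ 0.6051  0.0035 -0.6208] 0.187 [-145.  111.  -37.   -9.  239.]
scene open [ 0.6054  0.0036 -1.8249] 0.171 [-144.  102.  -16.  -68.  239.]
scene shut [ 0.5622 -0.1312 -0.2097] 0.935 [-61. 111. -61.   1. 175.]
scene shut [ 0.5626 -0.1314 -1.9863] 0.932 [-62. 107. -46. -47. 176.]
top open [ 0.6103  0.0038 -1.8338] 0.447 [-115.   79.   19.  -59.  151.]
top open [ 0.6103  0.0038 -1.8343] 0.446 [-115.   80.   19.  -59.  151.]
top shut [ 0.5825 -0.1273 -1.0299] 0.903 [-26.   6.   8.  -1.  65.]
top shut [ 0.5835 -0.1274 -2.4122] 0.903 [-29.   9.   7.  -0.  65.]
-0.1 scene [0.5239 0.2621] 0.2271 top [0.5216 0.258 ] 0.1136
-0.0 scene [0.5244 0.2622] 0.1824 top [0.5215 0.2577] 0.1014
0.1 scene [0.5242 0.2622] 0.1457 top [0.5216 0.2578] 0.0921
```

View pics/i.png

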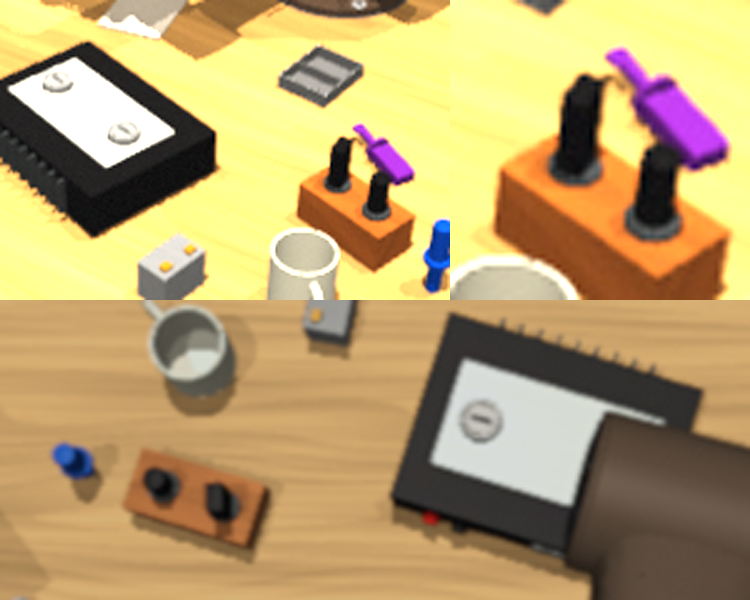

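```bash
python3 -c "
from plant import ctrl
print(ctrl.close_job())"
```

```text
the job is handed in; nothing more can be done
None
```

The open lock is turned to its stop, and the key is back upright in its hole in the holder. I handed the job in; no verdict was reported.

- **Turning the lock:** I took the black flat-blade key and found the slot by sliding the tip lightly across the lock head, at about 9 N. The blade went in about 5.6 mm. I turned it clockwise until the torque rose from about 0.08 to 0.165 N m, then turned back through the free play and lifted out.
- **Stop check:** After the turn, the slot read −1.83 rad in both camera views. The stop is expected at −1.84 rad, so this agrees within what the pictures can resolve. The last 0.5° added only about 0.006 N m, less than the 0.026 N m the bush should give. That is within the sensor noise, but a weaker confirmation than I wanted.
- **Key check:** The key went down until its collar met the block, at about the same height it was gripped at. The last picture shows it standing upright beside the nut driver, with the gripper well clear.
- **Disagreements:** The two cameras differed by 2–5 mm on absolute positions, so I used touch for the fit. The arm hid the other lock from the top camera at the end, and the scene fit on it was poor. Nothing touched it as far as I could tell.

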